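# Wind up the router lift for a cutter change

## Robot

A 6-joint arm with a two-finger parallel gripper is mounted at the origin on a cart in front of the work surface, level with it; the furniture and walls round the work are solid. World frame = base frame: x ahead of the robot, y to its left, z up, the work surface at z = 0. Lengths are in m, angles in degrees, forces in N, time in s.
With the tool pointing down it reaches from about 0.4 to 0.825 m from the base axis. Payload 7 kg.
Tool frame: the origin (TCP) lies between the finger pads; the fingertips stand 19 mm ahead of it and the grasp point (between the pads) is the TCP; z points along the fingers, y is the line along which they close (so a half turn about z gives the same grasp; the last joint's range is limited). The gripper opens to 88 mm and grips with 3 to 60 N. Pads are 19 mm wide; open, the fingers measure 130 mm over their backs; the gripper's body (78 mm by 193 mm) begins 47 mm behind the grasp point.
Start: joints at [83.543, 20.546, 0.682, 0, -70.136, -16.507], TCP at [0.263, 0.621, 0.215] pointing down, gripper open.
Joint ranges: [-176.03, 176.03], [-82.01, 121.73], [-58.28, 71.71], [-173.87, 95.51], [-174.79, -0.11], [-173.66, 173.66]. Speed limits (degrees/s): [136.94, 136.94, 172.46, 180, 180, 180].

## Interface

Orientations are given as [roll, pitch, yaw] about the fixed x, y, z axes, in that order (R = Rz(yaw) Ry(pitch) Rx(roll)).
In Python, from plant import r gives the robot as it stands. The module is installed in compiled form; this text tells all that it offers.
- The arm moves only by the shell command python3 -m pendant 'ROWS' [OPENING] [FORCE]. ROWS is JSON, a list of rows, each a list of 6 numbers: the shift along the tool's x, y, z in mm, then the turn, a rotation vector about the tool's x, y, z in rad. In form: [[tx, ty, tz, wx, wy, wz], ...]. A call has 1 to 20 rows; each row is the pose to reach, as a shift and turn from the pose commanded when the call began, along the tool's axes at that moment; what a row does not reach only later rows make up. A row lasts 1/8 s, in which the tool goes at most 62.5 mm and 10.7 degrees, less where a joint would pass 70% of its speed; a pose out of reach is approached as far as the arm can. A call with a gripper value outside its range is refused whole. OPENING is the finger opening in mm, from 0 to 87.6, set as the call begins (- or left out, the last holds). The fingers move at their own pace and stop on an object; FORCE is the grip in N (left out, the last holds). Time passes only in rows, so rows that repeat a pose let the fingers close. It gives the time, the measured TCP pose, the force, the opening and the grip force at its end, in the units of the state.
- r.get_state(): the state, without advancing time (a new reading comes with each control period).
- r.capture(name): name is "scene" or "top" or "wrist"; returns the picture (480x640x3 uint8, red, green, blue); there is no depth.
- r.camera_params(name): a dict with "mtx" (3x3 intrinsics, pixels), "rvec" (rotation vector, rad) and "tvec" (3), from world to camera coordinates, as OpenCV has them; the wrist camera has in their place "mount" (4x4, takes a point from camera to tool coordinates, whose origin is the TCP and whose axes are the flange's). Camera axes: x right, y down, z forward; pixel columns grow to the right and rows downward; lengths in m; the calibration is good to about 2 mm. A picture is of the moment at which its call begins: read the wrist's pose just before it. camera_params takes no time and is no camera call.
- r.close_job(): hands the job in; it is judged then, once.
The state is a dict: "time_s": time; "joints": joint angles; "qd": joint speeds; "joint_torque": joint torques, N m; "tcp_pos": TCP position; "eef_rot": TCP orientation; "contact_force": force on the tool from outside, world axes, zero at the start; "moment": the same for the moment, N m; "gripper_width": finger opening in m; "gripper_force": force on a finger pad.
Only numpy, scipy, OpenCV 4.12 (cv2) and the standard library are available. Lean on these libraries where they do the work, as an engineer would, in place of code of your own. Each camera call takes 0.05 s, during which the arm holds its last target. There are 200 camera calls.

## Task

Take the loose crank out of the wooden cutter block, put its square foot down the small bore in the router table's plate and feel gently for the hidden square drive until the crank drops fully home; then wind it clockwise until the lift comes up against its top stop, leaning hard on neither the drive nor the stop. Pull the crank out again and stand it back fully down in its hole in the block, leaving the tape measure, spray can and spanner where they are.

Things in the scene. Friction and masses are not known exactly. Their poses are not given: they have to be found in the camera images.
- crank_hub (a point): Centre of the loose crank's hub, a 22 x 22 mm block 30 mm high on the shaft's axis: grip here to carry and seat the crank. z up along the shaft, x along the arm to the knob. The arm (15 mm wide, 10 thick, its middle 8 mm below this point) leaves the hub at +x to the knob and at -x to a counterweight 28 mm across, 44 mm from the axis; the hub's free flats face +y and -y.
- crank_foot (a point): Middle of the end face of the crank's foot, 95 mm below the hub's centre; axes as the hub's. The foot is a 12.7 mm square, 18 mm long, flats square to x and y, its tip a round nose (11 mm wide, 2 mm long); above it the shaft is round, 18 mm, its shoulder 18 mm above this point, with a collar (32 mm across, 6 thick) whose underside is 51 mm above this point.
- knob (a point): Middle of the crank's black knob, a 24 mm round upright sleeve 46 mm high that spins freely on its pin: 65 mm from the shaft's axis along the crank's x, 22 mm above the hub's centre. Its lower end is 2 mm above the arm.
- crank: The loose crank (0.35 kg: grey cast arm, bright steel shaft, black knob). Origin at the middle of the foot's end face, axes as the hub's. It starts upright in the wooden block, its arm in any direction.
- crank_bore (a point): Centre of the small round bore in the plate, at the plate's top; z up, x towards the fence. 20 mm wide, small chamfer, guided for 29 mm. Hidden 30 mm below is the flat mouth of a 14.2 mm square socket centred on the bore, at an unknown angle; the crank's foot stops there (30 to 32 mm down) until the squares line up. Fully home the foot is 48 mm down and the shaft's shoulder bears on the mouth.
- lift (a joint): Height of the router lift in m: 0 down, 0.0167 at the hard top stop (collet nut just above the plate); starts at 0 to 0.0075. The screw under the bore raises it 15 mm a turn when turned clockwise seen from above (0.6 to 1.1 turns from the start). Friction of about 0.12 N m holds the screw: it stays where it is left and does not turn under a light touch.
- router_table: Router table with its lift: fixed box, 280 mm along x, 380 mm along y, 150 mm high, grey top with an aluminium plate let in flush and a plywood fence 51 mm high across its far part (face 113 mm beyond the crank bore). Origin under its centre on the bench, x towards the fence.
- throat (a point): Centre of the 54 mm round cutter opening in the plate, at the plate's top. The collet nut (27 mm) and a cutter 13 mm across stand in it; the cutter's tip is 32 mm above the plate with the lift down, 49 mm with it up.
- block_hole (a point): Centre of the crank's hole in the wooden cutter block (fixed, 150 x 64 mm, 58 mm high; short cutters stand in it, up to 74 mm above the bench), at the block's top. Hole 20 mm wide, small chamfer, 53 mm deep; z up. The crank stands in it with its collar resting on the block's top, foot 51 mm below and hub's centre 44 mm above this point.
- tape_measure_mid (a point): Bystander: tape measure, 38 x 88 x 66 mm, standing loose on the bench; its middle.
- spray_can_mid (a point): Bystander: spray can, 67 mm wide, 226 mm tall, standing loose on the bench; its middle.
- spanner_mid (a point): Bystander: small spanner, 24 x 181 x 5 mm, lying loose on the router table left of the bore; its middle.
There are look-alikes about, which are no part of the job. Several things have the shape of the crank; the one meant has the colours described above.

How it is judged (in metres and radians):
On the way, in this order (a step that is already met when the one before it is completed fails the run):
1. the crank's square foot is fully home in the hidden drive (foot at least 45 mm below the plate's top, in the bore) (z of crank_foot in the frame of crank_bore below -0.045 m and horizontal distance between crank_foot and crank_bore below 0.005 m), for 0.2 s.
2. the lift is wound up against its top stop (within 1 mm) (value of joint lift above 0.0157 m), for 0.2 s.
At the end, for the whole second after the job is handed in: The lift is within 1 mm of its top stop and the crank stands at rest in the block's crank hole: its foot at least 47 mm below the block's top, within 8 mm of the hole's axis, the shaft within 0.08 rad of upright (value of joint lift above 0.0157 m and z of crank_foot in the frame of block_hole below -0.047 m and horizontal distance between crank_foot and block_hole below 0.008 m and angle between crank's own z axis and vertical below 0.08 rad and linear speed of crank below 0.02 m/s); the robot touches nothing.
It fails at once if before it is fully home, the crank is pressed against the drive or the table with more than 100 N (z of crank_foot in the frame of crank_bore above -0.045 m and contact force between crank and router_table above 100 N).
It fails at once if the drive or its stop is forced: the contact forces of the crank in drive and bore add up to over 450 N (as from about 25 N sideways on the knob) (contact force between crank and router_table above 450 N).
It fails at once if the tape measure, spray can or spanner is moved by more than 20 mm (distance of any of tape_measure_mid, spray_can_mid, spanner_mid from where it was at the start of the episode above 0.02 m).
It also fails if it takes over 72 s, if anything falls off the work surface, if the arm or the gripper's body presses on something with over 40 N, if the wrist force passes 120 N, or if a joint passes its speed limit or range.

## Working session

There is one attempt and no reset: what is moved stays moved. The work goes in short steps, Python scripts to look and compute and a shell command to move; the robot and the scene stay as the last step left them, time stands still between calls to the robot, and variables do not carry over. Pictures are saved under pics/ and viewed, at most 10 in all, crops included, and the job is handed in when it is done.

```bash
mkdir -p pics
cat > h.py <<'E'
import numpy as np, cv2
from plant import r
from scipy.spatial.transform import Rotation as R
def cam(name):
    p=r.camera_params(name); K=np.array(p["mtx"],float)
    if "rvec" in p:
        A=cv2.Rodrigues(np.array(p["rvec"],float))[0]; t=np.array(p["tvec"],float).ravel()
        return K,A.T,-A.T@t     # cam->world rot, cam centre
    s=r.get_state(); T=np.eye(4); T[:3,:3]=R.from_euler('xyz',s["eef_rot"],degrees=True).as_matrix(); T[:3,3]=s["tcp_pos"]
    M=T@np.array(p["mount"]); return K,M[:3,:3],M[:3,3]
def snap(name,fn):
    c=cam(name); im=r.capture(name); cv2.imwrite(fn,im[:,:,::-1]); return c,im
def ray(c,uv):
    d=c[1]@np.linalg.solve(c[0],[uv[0],uv[1],1]); return c[2],d
def onz(c,uv,z):
    o,d=ray(c,uv); return o+d*(z-o[2])/d[2]
def proj(c,P):
    q=c[0]@(c[1].T@(np.array(P)-c[2])); return q[:2]/q[2]
E
python3 - <<'E'
from h import *
print(r.get_state())
for n in("scene","top","wrist"):
    c,im=snap(n,f"pics/{n}0.png"); print(n,c[0].tolist(),c[2].round(3),c[1].round(2).tolist())
E
```

```text
{'time_s': 0.0, 'joints': array([ 8.35421632e+01,  2.05927031e+01,  6.33153826e-01, -2.09873589e-02,
       -7.01377678e+01, -1.65065297e+01]), 'qd': array([-0.01444517,  0.02173978,  0.15356801, -0.03758363,  0.06093632,
        0.02997768]), 'joint_torque': array([ 1.81686799e-03, -5.82721066e+01,  2.93052292e+01,  6.99724495e+00,
        6.83402453e-03, -1.74524512e-04]), 'tcp_pos': array([0.26318109, 0.62100325, 0.21380098]), 'eef_rot': array([ 1.79901088e+02, -8.73677828e-03, -2.29715064e+01]), 'contact_force': array([-0.70986429,  0.37613013,  0.00168622]), 'moment': array([-0.0069383 , -0.02626068, -0.01643368]), 'gripper_force': 0.0, 'gripper_width': 0.0876815715906588}
scene [[449.7212960069456, 0.0, 311.91735448005386], [0.0, 449.7212960069456, 230.61450933831665], [0.0, 0.0, 1.0]] [0.123 0.351 0.86 ] [[-0.75, -0.51, 0.41], [-0.66, 0.58, -0.48], [0.0, -0.63, -0.78]]
top [[583.076174031144, 0.0, 315.24465894645107], [0.0, 583.076174031144, 243.78846176100495], [0.0, 0.0, 1.0]] [ 0.24  -0.097  1.491] [[0.07, -0.98, 0.2], [-1.0, -0.07, 0.02], [-0.0, -0.2, -0.98]]
wrist [[368.0042471493771, 0.0, 318.3120700111582], [0.0, 368.0042471493771, 243.31732515443247], [0.0, 0.0, 1.0]] [0.331 0.592 0.383] [[-0.39, -0.89, -0.25], [-0.92, 0.38, 0.1], [0.0, 0.27, -0.96]]
```

View pics/top0.png

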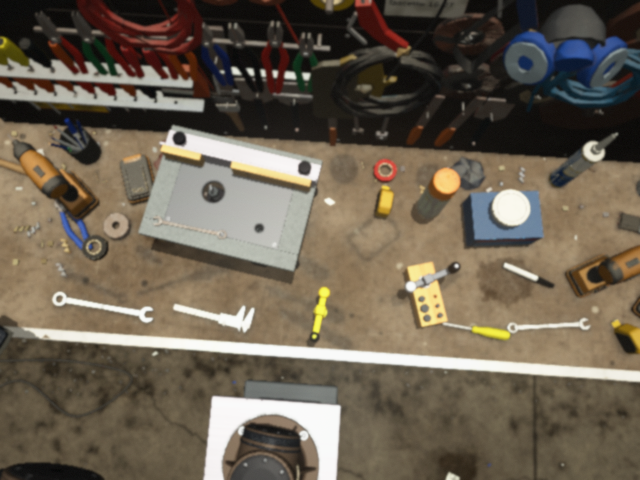

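View pics/scene0.png

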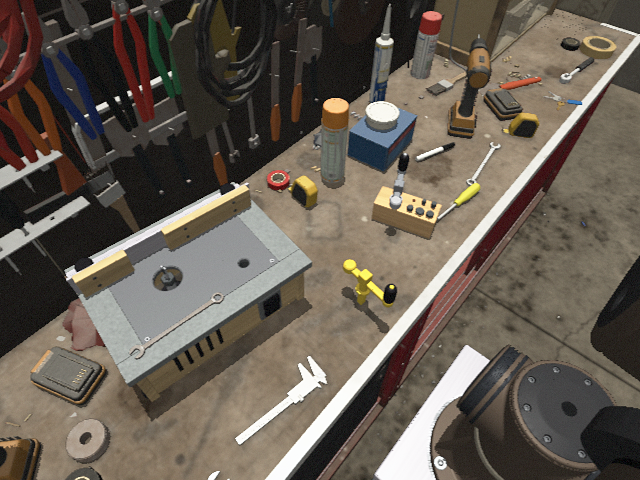

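The top view shows the crank in the block (knob (454,267), counterweight (410,287)), the bore at (259,228) and the throat at (212,191). The scene view shows the bore at (243,264), the knob at (404,160), the counterweight at (396,201) and a yellow look-alike on the bench.

Run:
```python
from h import *
t=cam("top"); s=cam("scene")
print("bore",onz(t,(259,228),.15),onz(s,(243.5,263.5),.15))
print("throat",onz(t,(212,191),.15),onz(s,(167,278),.15))
print("knob top .147",onz(t,(454,267),.147),onz(s,(405,157),.147))
print("cw",onz(t,(410,287),.1),onz(s,(396,201),.1))
print("can",onz(t,(445,181),.226),onz(s,(335,106),.226))
print("spanner",[onz(t,p,.155).round(3) for p in((158,220),(222,235))])
print("tape",onz(t,(385,203),.06))
print("block",[onz(t,p,.058).round(3) for p in((408,266),(434,262),(446,322),(420,328))])
```

```text
bore [0.54577264 0.06212047 0.15      ] [0.54476861 0.06278401 0.15      ]
throat [0.62864255 0.18256753 0.15      ] [0.62828244 0.17976965 0.15      ]
knob top .147 [ 0.48482034 -0.39974348  0.147     ] [ 0.48280524 -0.39962852  0.147     ]
cw [ 0.43745993 -0.306232    0.1       ] [ 0.43808572 -0.30922099  0.1       ]
can [ 0.66640471 -0.35734711  0.226     ] [ 0.66529507 -0.35700972  0.226     ]
spanner [array([0.547, 0.301, 0.155]), array([0.522, 0.147, 0.155])]
tape [ 0.65343163 -0.2409583   0.06      ]
block [array([ 0.496, -0.306,  0.058]), array([ 0.51 , -0.37 ,  0.058]), array([ 0.364, -0.403,  0.058]), array([ 0.345, -0.341,  0.058])]
```

```bash
cat >> h.py <<'E'
def row(*targets, base=None):
    "rows (mm, rad) from the present/base tool pose to world targets (x,y,z,yaw deg), tool down"
    s=r.get_state(); p0,e0=base if base else (s["tcp_pos"],s["eef_rot"])
    A=R.from_euler('xyz',e0,degrees=True)
    for x,y,z,yaw in targets:
        B=R.from_euler('xyz',[180,0,yaw],degrees=True)
        print(np.r_[A.inv().apply(np.array([x,y,z])-p0)*1e3].round(1),(A.inv()*B).as_rotvec().round(4))
E
python3 -c "
from h import *
row((.5,.2,.3,-40),(.456,-.344,.25,-63.3))"
```

```text
[382.4 295.5 -85.5] [ 0.0012 -0.0003  0.2973]
[554.1 813.5 -34.9] [ 1.100e-03 -5.000e-04  7.039e-01]
```

```bash
python3 -m pendant '[[382,295,-85,0.001,0,0.3],[382,295,-85,0.001,0,0.3],[382,295,-85,0.001,0,0.3],[382,295,-85,0.001,0,0.3],[382,295,-85,0.001,0,0.3],[382,295,-85,0.001,0,0.3],[382,295,-85,0.001,0,0.3],[554,813,-35,0.001,0,0.704],[554,813,-35,0.001,0,0.704],[554,813,-35,0.001,0,0.704],[554,813,-35,0.001,0,0.704],[554,813,-35,0.001,0,0.704],[554,813,-35,0.001,0,0.704],[554,813,-35,0.001,0,0.704],[554,813,-35,0.001,0,0.704],[554,813,-35,0.001,0,0.704],[554,813,-35,0.001,0,0.704],[554,813,-35,0.001,0,0.704],[554,813,-35,0.001,0,0.704],[554,813,-35,0.001,0,0.704]]' 87; python3 -c "
from h import *
print(r.get_state()['joints'])
snap('wrist','pics/w1.png')"
```

```text
time_s: 2.65
tcp_pos: [0.4565, -0.3424, 0.2501]
eef_rot: [-179.9, 0.0, -63.2]
contact_force: [0.3, 0.9, 0.4]
gripper_width: 0.0872
gripper_force: 0.0
[-1.72733344e+01  9.49877573e+00 -9.64602816e+00 -5.91075608e-02
 -7.08004807e+01  4.40593800e+01]
```

View pics/w1.png

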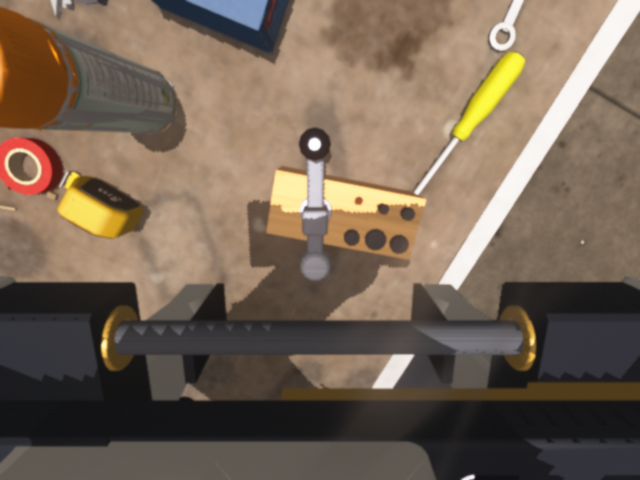

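The wrist view shows the knob top at (314,144), hub at (315,213) and counterweight at (315,266), all nearly in one image column, so the yaw is right.

Run:
```python
from h import *
c=cam("wrist"); 
k=onz(c,(314.5,144),.147); h=onz(c,(315,212),.117); w=onz(c,(315,266),.107)
print(k,h,w); d=(k-w)[:2]; print(np.degrees(np.arctan2(d[1],d[0])),np.linalg.norm(d)); u=d/np.linalg.norm(d)
print(k[:2]-.065*u, w[:2]+.044*u)
print(proj(c,[.456,-.343,.117]), [proj(c,np.r_[h[:2]+s*.011*np.array([u[0],u[1]]),.117]).round(1).tolist() for s in(-1,1)])
im=r.capture("wrist")
cv2.imwrite("pics/w1c.png",cv2.resize(im[120:290,240:400][:,:,::-1],None,fx=3.5,fy=3.5,interpolation=cv2.INTER_CUBIC))
```

```text
[ 0.49080751 -0.40426098  0.147     ] [ 0.46603424 -0.35506918  0.117     ] [ 0.44319216 -0.3093539   0.107     ]
-63.35685509758384 0.10618180516914906
[ 0.46165941 -0.34616289] [ 0.46292318 -0.34868184]
[319.20631225 229.84602492] [[315.0, 224.9], [315.0, 198.9]]
```

View pics/w1c.png

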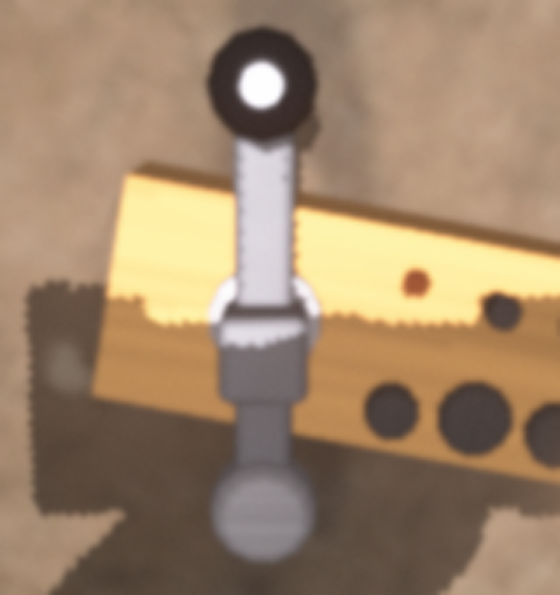

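The crop shows the hub top spanning v≈211–234 at u≈315, so its centre is near (315,222.5); the arm is parallel to the image's columns.

Run:
```python
from h import *
c=cam("wrist"); h=onz(c,(315.2,222.5),.117); print(h)
row((.461,-.3465,.16,-63.3),(.461,-.3465,.103,-63.3))
```

```text
[ 0.46190333 -0.34715974  0.117     ]
[ 5.7 -2.  90.2] [-0.0015 -0.0001  0.0014]
[  5.7  -1.9 147.2] [-0.0015 -0.0001  0.0014]
```

```bash
python3 -m pendant '[[6.5,-2,60,0,0,0],[6.5,-2,110,0,0,0],[6.5,-2,130,0,0,0],[6.5,-2,147,0,0,0],[6.5,-2,147,0,0,0]]' 45; python3 -m pendant '[[0,0,0,0,0,0],[0,0,0,0,0,0],[0,0,0,0,0,0],[0,0,0,0,0,0]]' 15 30;  python3 -c "
from h import *
s=r.get_state();print(s['joints'],s['moment'])"
```

```text
time_s: 3.38
tcp_pos: [0.4608, -0.3475, 0.1021]
eef_rot: [180.0, 0.1, -63.3]
contact_force: [-0.1, -0.0, 0.8]
gripper_width: 0.0467
gripper_force: 0.0
time_s: 3.88
tcp_pos: [0.4618, -0.3483, 0.1036]
eef_rot: [-179.9, -0.1, -63.3]
contact_force: [1.4, 0.9, 2.4]
gripper_width: 0.0206
gripper_force: 30.0
[-1.76890604e+01  1.70024207e+01 -2.02366795e+01 -5.09441671e-02
 -5.26294807e+01  4.44291002e+01] [ 0.33948745 -0.42284643  0.00142505]
```

```bash
cat >> h.py <<'E'
def cmd(*last):
    "commanded pose after calls ending in the given rows"
    p=np.array([.263,.621,.215]); A=R.from_euler('xyz',[180,0,-22.964],degrees=True)
    for q in last:
        q=np.array(q,float); p=p+A.apply(q[:3]/1e3); A=A*R.from_rotvec(q[3:])
    return p,A.as_euler('xyz',degrees=True)
L=[[554,813,-35,0.001,0,0.704],[6.5,-2,147,0,0,0]]
E
python3 - <<'E'
from h import *
print(cmd(*L))
for n,(u,v) in (("top",(259,228)),("scene",(243,264))):
    im=cv2.imread(f"pics/{n}0.png",0)[v-14:v+15,u-14:u+15].astype(float)
    bg=np.median(im); w=np.clip(bg-25-im,0,None); m=(w>0).astype(np.uint8)
    k,lab,st,ce=cv2.connectedComponentsWithStats(m); i=lab[14,14]; sel=(lab==i)*np.minimum(w,40)
    yy,xx=np.mgrid[:29,:29]; uv=((sel*xx).sum()/sel.sum()+u-14,(sel*yy).sum()/sel.sum()+v-14)
    print(n,i,st[i],uv,onz(cam(n),uv,.15))
row((.462,-.348,.31,-63.3),(.50,-.10,.31,40),(.5455,.0625,.29,92),base=cmd(*L))
E
```

```text
(array([ 0.4607072 , -0.3485177 ,  0.10299971]), array([-1.79947321e+02,  1.93487831e-02, -6.33002232e+01]))
top 1 [ 9  9 11 10 88] (np.float64(258.73319686113956), np.float64(227.63425452064143)) [0.54661315 0.06282884 0.15      ]
scene 1 [ 8  8 13 10 95] (np.float64(243.21001221001222), np.float64(262.95054945054943)) [0.54612115 0.06226545 0.15      ]
[   0.    -1.6 -207. ] [-0.0009  0.0003 -0.    ]
[-204.4 -147.  -206.8] [-1.0000e-03 -6.0000e-04 -1.8029e+00]
[-329.2 -260.6 -186.6] [-7.0000e-04 -1.1000e-03 -2.7105e+00]
```

```bash
python3 -m pendant '[[0,0,-20,0,0,0],[0,0,-50,0,0,0],[0,0,-90,0,0,0],[0,0,-150,0,0,0],[0,0,-207,0,0,0],[0,0,-207,0,0,0],[-204,-147,-207,0,0,-1.8],[-204,-147,-207,0,0,-1.8],[-204,-147,-207,0,0,-1.8],[-204,-147,-207,0,0,-1.8],[-330,-261,-187,0,0,-2.71],[-330,-261,-187,0,0,-2.71],[-330,-261,-187,0,0,-2.71],[-330,-261,-187,0,0,-2.71],[-330,-261,-187,0,0,-2.71],[-330,-261,-187,0,0,-2.71],[-330,-261,-187,0,0,-2.71],[-330,-261,-187,0,0,-2.71],[-330,-261,-187,0,0,-2.71],[-330,-261,-187,0,0,-2.71]]'; echo 'L+=[[-330,-261,-187,0,0,-2.71]]'>>h.py;  python3 -c "
from h import *
s=r.get_state();print(s['joints'],s['moment']);print(cmd(*L))
c,a=snap('top','pics/t2.png'); d,b=snap('scene','pics/s2.png')
f=lambda i,u,v:cv2.resize(i[v-50:v+50,u-65:u+65],None,fx=6,fy=6,interpolation=cv2.INTER_CUBIC)
cv2.imwrite('pics/s2c.png',f(b,243,235)[:,:,::-1])"
```

```text
time_s: 6.38
tcp_pos: [0.5448, 0.0637, 0.2882]
eef_rot: [-179.9, -0.0, 87.4]
contact_force: [0.4, -0.3, -3.9]
gripper_width: 0.0204
gripper_force: 30.0
[ 2.70864970e+01  6.36629057e+00 -8.42829053e+00 -7.17805115e-02
 -7.53268380e+01  1.50370843e+02] [-0.09403263 -0.12188254  0.01176563]
(array([0.54547819, 0.06343298, 0.29035103]), array([ 1.79960246e+02, -3.96110418e-02,  9.19713442e+01]))
```

View pics/s2c.png

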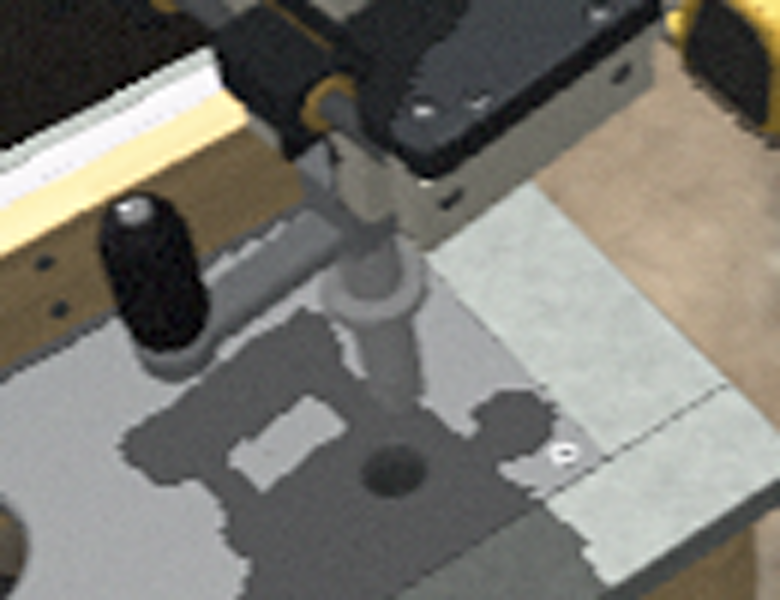

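The scene crop shows the crank held upright above the bore: bore at crop (394,470), collar centre near (373,290), foot end near (398,405).

```bash
sed -i 's/,-2.71\]\]/,-2.63]]/' h.py
python3 - <<'E'
from h import *
c=cam("scene"); p,e=cmd(*L); print(p,e)
f=lambda P:((proj(c,P)-[243-65,235-50])*6+2.5).round(0)
for z in (.252,.246,.210,.195,.197): print(z,f([p[0],p[1],z]))
print("bore",f([.5464,.0625,.15]))
# foot/shaft edges: grey profile across rows
im=cv2.imread("pics/s2.png",0)
for v in range(236,254): print(v, im[v,232:256])
E
```

```text
[0.54547819 0.06343298 0.29035103] [ 1.79963538e+02 -4.26613101e-02  8.73876816e+01]
0.252 [352. 272.]
0.246 [355. 285.]
0.21 [370. 360.]
0.195 [376. 390.]
0.197 [375. 386.]
bore [393. 470.]
236 [124 125 137 138 138 136 137 133 142 139 135 135 133 123  97  91 147 164
 168 164 164 165 160 153]
237 [115 112 107 126 136 137 136 140 139 136 134 129 107  93  91 142 167 170
 166 165 166 164 165 163]
238 [ 88 115 113  96 112 117 119 119 120 107 100  95  90  87 108 152 167 169
 164 160 163 163 164 164]
239 [ 83 141 155 121 103 101 101 104 101  95  95  97  94  86  98 147 169 162
 165 164 168 168 167 163]
240 [ 87  92 142 167 142 101  94  95  97 100 100  94  95  91  82 142 169 166
 166 166 167 164 167 165]
241 [ 83  82 149 170 155 116  96 101  99 101  98 101  94  94  86 126 162 167
 168 167 165 162 166 165]
242 [ 87  85  88 143 171 132  96 101 100 102 103  96  95  94  85 111 151 167
 164 165 167 168 163 162]
243 [ 88  80  81 143 170 137 107  98 100  98 101 100  96  93  87 112 153 170
 166 166 167 168 165 166]
244 [ 86  84  84 144 171 147 112  99 101 101 102  99  99  91  91  97 145 166
 165 165
[... 244 characters left out ...]
  89 146 154 114  98 105 103  98  98  97  91  90 132 164
 165 167 164 164 166 168]
248 [ 87  85  86  82  83  95  92  98  99 102 103 105  97  95  92  89 114 154
 168 164 167 166 166 165]
249 [ 85  87  88  88  85  85  86  96  98  98  96  94  92  95  91  90 117 154
 168 164 167 169 166 166]
250 [ 84  80  87  84  85  82  88  94 105 100  98  95  94  94  88  89 110 157
 166 165 166 168 164 167]
251 [ 81  86  83  86  85  82  87  85  94  95 104  97  92  89  95 113 154 168
 167 168 167 167 166 166]
252 [126  80  84  81  87  84  82  87  84  92  98  99  92  93  88  88 147 174
 168 168 166 163 165 171]
253 [164 126  80  84  85  87  87  88  88  87  94  94  96  89  85  76  92  94
 146 171 169 169 170 167]
```

Run:
```python
from h import *
p,e=cmd(*L); out=[]
for n,fn,(u,v) in (("scene","pics/s2.png",(235,225)),("top","pics/t2.png",(250,210))):
    c=cam(n); im=cv2.imread(fn)[v-45:v+50,u-50:u+50]; im=cv2.resize(im,None,fx=4,fy=4,interpolation=cv2.INTER_CUBIC)
    for P in ([0,0,.015],[0,0,-.041],[0,0,-.095],[0,.065,.045],[0,.065,-.001],[0,-.044,.005]):
        q=(proj(c,p+np.array(P))-[u-50,v-45])*4+1.5; cv2.drawMarker(im,tuple(int(x) for x in q.round()),(0,0,255),0,9,1)
    q=(proj(c,[.5464,.0625,.15])-[u-50,v-45])*4+1.5; cv2.drawMarker(im,tuple(int(x) for x in q.round()),(0,255,0),0,9,1)
    out.append(im)
cv2.imwrite("pics/cmp.png",np.hstack(out))
```

```text
(no output)
```

View pics/cmp.png

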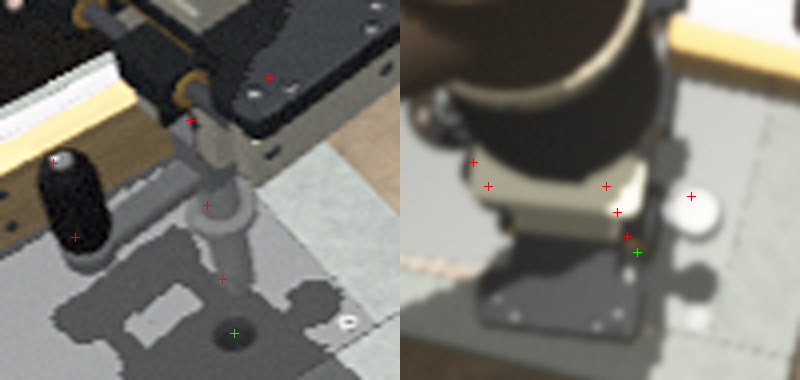

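Scene and top crops both show the crank about 6 mm towards -x of where the arm's kinematics put it (collar (220,213) against predicted (207,205)). I'll check with the wrist camera beside the bore.

```bash
python3 -m pendant '[[0,-50,0,0,0,0],[0,-50,0,0,0,0],[0,-50,0,0,0,0],[0,-50,0,0,0,0]]'; echo 'L+=[[0,-50,0,0,0,0]]'>>h.py;  python3 -c "
from h import *
s=r.get_state();print(s['tcp_pos'],s['eef_rot']);p,e=cmd(*L);print(p,e)
c,a=snap('wrist','pics/w2.png')
for P in([0,0,-.095],[0,0,-.041],[0,.065,.045],[0,0,.015]): print(proj(c,p+np.array(P)))
print('bore',proj(c,[.5464,.0625,.15]))
"
```

```text
time_s: 6.98
tcp_pos: [0.4962, 0.0665, 0.2897]
eef_rot: [180.0, -0.0, 87.0]
contact_force: [0.5, -0.6, -3.3]
gripper_width: 0.0206
gripper_force: 30.0
[0.49621705 0.06647266 0.28967985] [ 1.79994777e+02 -2.91216130e-02  8.69969029e+01]
[0.49553016 0.06571189 0.29031922] [ 1.79963538e+02 -4.26613101e-02  8.73876816e+01]
[317.17529576 242.13531948]
[316.88702555 266.29587552]
[305.36139216 166.81718224]
[316.39941578 307.16351636]
bore [376.45988753 228.60243285]
```

View pics/w2.png

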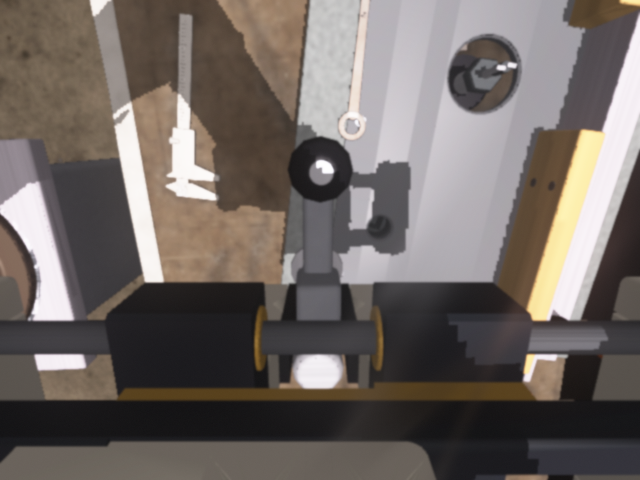

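The wrist view shows the bore at (379,226), knob top at (321,170) and throat at (484,73).

Run:
```python
from h import *
c=cam("wrist"); p,e=cmd(*L)
im=cv2.imread("pics/w2.png",0).astype(float)[212:241,365:394]; 
w=np.clip(70-im,0,None); n,lab,st,ce=cv2.connectedComponentsWithStats((w>15).astype(np.uint8)); i=lab[14,14]; print(st[i],ce[i]+[365,212])
uv=ce[i]+[365,212]
print("bore",onz(c,uv,.15), onz(c,(379,226),.15),"throat",onz(c,(484,73),.15))
a=np.radians(87.2); u=np.array([np.cos(a),np.sin(a),0])
print("knob pred",proj(c,p+.065*u+[0,0,.045]), "seen",onz(c,(321,170),p[2]+.045)-p, "cw pred",proj(c,p-.044*u+[0,0,.005]))
```

```text
[  4   4  21  21 252] [379.55555556 227.36507937]
bore [0.5491349  0.06344406 0.15      ] [0.54866536 0.06467596 0.15      ] throat [0.63032082 0.18156841 0.15      ]
knob pred [314.84100843 166.49194699] seen [0.00514283 0.0636831  0.045     ] cw pred [316.73554425 376.84904504]
```

Run:
```python
from h import *
row((.549,.064,.29,87.4),(.549,.064,.255,87.4),base=cmd(*L))
```

```text
[ 0.7 53.5  0.4] [ 0.0006 -0.0007 -0.0002]
[ 0.7 53.5 35.4] [ 0.0006 -0.0007 -0.0002]
```

```bash
python3 -m pendant '[[0.5,53.5,0,0,0,0],[0.5,53.5,15,0,0,0],[0.5,53.5,35,0,0,0],[0.5,53.5,35,0,0,0],[0.5,53.5,35,0,0,0]]'; echo 'L+=[[0.5,53.5,35,0,0,0]]'>>h.py;  python3 -c "
from h import *
print(cmd(*L))
d,b=snap('scene','pics/s3.png'); c,a=snap('top','pics/t3.png')
f=lambda i,u,v:cv2.resize(i[v-32:v+32,u-40:u+40],None,fx=8,fy=8,interpolation=cv2.INTER_CUBIC)
cv2.imwrite('pics/s3c.png',f(b,243,250)[:,:,::-1])"
```

```text
time_s: 7.65
tcp_pos: [0.5497, 0.0642, 0.2557]
eef_rot: [179.9, -0.0, 87.1]
contact_force: [0.5, -0.8, -3.4]
gripper_width: 0.0206
gripper_force: 30.0
(array([0.54902078, 0.06379796, 0.25535365]), array([ 1.79963538e+02, -4.26613101e-02,  8.73876816e+01]))
```

View pics/s3c.png

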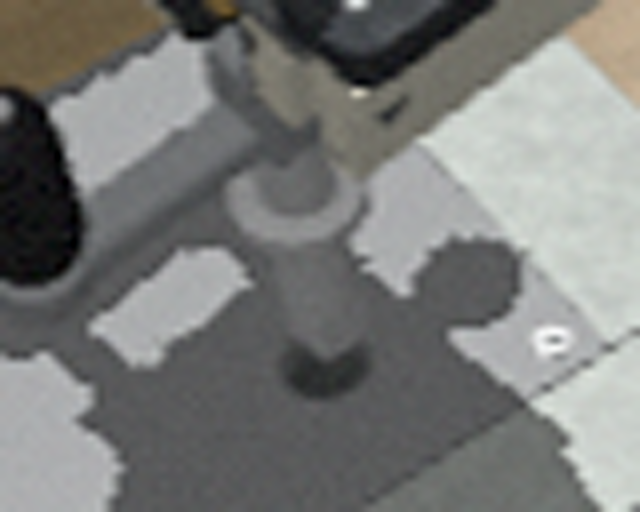

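The close-up shows the foot just above the bore, about 1.5 mm right of centre in the picture (tip (325,350), bore (325,363)); I'll shift slightly and feel down.

```bash
python3 -m pendant '[[1,1.2,4,0,0,0],[1,1.2,8,0,0,0],[1,1.2,10,0,0,0],[1,1.2,12,0,0,0],[1,1.2,13,0,0,0],[1,1.2,14,0,0,0],[1,1.2,14,0,0,0]]'; echo 'L+=[[1,1.2,14,0,0,0]]'>>h.py
```

```text
time_s: 8.62
tcp_pos: [0.5506, 0.0652, 0.241]
eef_rot: [180.0, -0.0, 87.1]
contact_force: [-0.4, -0.6, -4.1]
gripper_width: 0.0202
gripper_force: 30.0
```

```bash
python3 -m pendant '[[0,0,1,0,0,0],[0,0,2,0,0,0],[0,0,3,0,0,0],[0,0,4,0,0,0],[0,0,4,0,0,0]]'; echo 'L+=[[0,0,4,0,0,0]]'>>h.py
```

```text
time_s: 9.25
tcp_pos: [0.5506, 0.0652, 0.237]
eef_rot: [180.0, -0.0, 87.1]
contact_force: [0.1, 0.1, -3.0]
gripper_width: 0.0201
gripper_force: 30.0
```

```bash
python3 -m pendant '[[0,0,2,0,0,0],[0,0,4,0,0,0],[0,0,6,0,0,0],[0,0,8,0,0,0],[0,0,9,0,0,0],[0,0,9,0,0,0]]'; echo 'L+=[[0,0,9,0,0,0]]'>>h.py
```

```text
time_s: 10.0
tcp_pos: [0.5506, 0.0652, 0.228]
eef_rot: [180.0, -0.0, 87.1]
contact_force: [0.5, 0.2, -3.9]
gripper_width: 0.0201
gripper_force: 30.0
```

```bash
python3 -m pendant '[[0,0,1,0,0,0],[0,0,2,0,0,0],[0,0,3,0,0,0],[0,0,4,0,0,0],[0,0,5,0,0,0],[0,0,5,0,0,0]]'; echo 'L+=[[0,0,5,0,0,0]]'>>h.py
```

```text
time_s: 10.75
tcp_pos: [0.5506, 0.0652, 0.223]
eef_rot: [180.0, -0.0, 87.1]
contact_force: [0.4, 0.0, -3.3]
gripper_width: 0.0203
gripper_force: 30.0
```

```bash
python3 -m pendant '[[0,0,2,0,0,0],[0,0,4,0,0,0],[0,0,6,0,0,0],[0,0,7,0,0,0],[0,0,8,0,0,0],[0,0,9,0,0,0],[0,0,9,0,0,0]]'; echo 'L+=[[0,0,9,0,0,0]]'>>h.py
```

```text
time_s: 11.62
tcp_pos: [0.5508, 0.0652, 0.2142]
eef_rot: [179.9, -0.0, 87.1]
contact_force: [0.2, 1.3, -2.2]
gripper_width: 0.0202
gripper_force: 30.0
```

```bash
python3 -m pendant '[[0,0,0.5,0,0,0],[0,0,1,0,0,0],[0,0,1.5,0,0,0],[0,0,1.5,0,0,0]]'; echo 'L+=[[0,0,1.5,0,0,0]]'>>h.py
```

```text
time_s: 12.12
tcp_pos: [0.5513, 0.0653, 0.2134]
eef_rot: [179.9, -0.1, 87.1]
contact_force: [0.7, 0.9, 4.9]
gripper_width: 0.0203
gripper_force: 30.1
```

```bash
python3 -m pendant '[[0,0,1,0,0,0.07],[0,0,1,0,0,0.14],[0,0,1,0,0,0.21],[0,0,1,0,0,0.28],[0,0,1,0,0,0.35],[0,0,1,0,0,0.42],[0,0,1,0,0,0.49]]'; python3 -m pendant '[[0,0,0,0,0,0.07],[0,0,0,0,0,0.14],[0,0,0,0,0,0.21],[0,0,0,0,0,0.28],[0,0,0,0,0,0.35],[0,0,0,0,0,0.42],[0,0,0,0,0,0.49]]';  python3 -c "
from h import *
print(r.get_state()['moment'])"
```

```text
time_s: 13.0
tcp_pos: [0.5502, 0.0651, 0.2107]
eef_rot: [-180.0, 0.0, 58.9]
contact_force: [0.9, -1.2, -3.6]
gripper_width: 0.0204
gripper_force: 30.0
time_s: 13.88
tcp_pos: [0.5501, 0.0648, 0.2107]
eef_rot: [-180.0, 0.0, 30.8]
contact_force: [1.0, -1.7, -2.9]
gripper_width: 0.0208
gripper_force: 30.1
[-0.83400852 -0.56786004  0.14232421]
```

```bash
echo 'L+=[[0,0,1,0,0,.49],[0,0,0,0,0,.49]]'>>h.py; python3 -m pendant '[[0,0,1,0,0,0],[0,0,2.5,0,0,0],[0,0,4,0,0,0],[0,0,5.5,0,0,0],[0,0,7,0,0,0],[0,0,8,0,0,0],[0,0,8,0,0,0]]'; echo 'L+=[[0,0,8,0,0,0]]'>>h.py;  python3 -c "
from h import *
print(cmd(*L),r.get_state()['moment'])"
```

```text
time_s: 14.75
tcp_pos: [0.5504, 0.0652, 0.2033]
eef_rot: [-180.0, -0.0, 30.9]
contact_force: [1.5, -1.6, 0.7]
gripper_width: 0.0206
gripper_force: 30.1
(array([0.5502996 , 0.06477904, 0.20385518]), array([-1.7998488e+02, -5.4044648e-02,  3.1237797e+01])) [-0.90611419 -0.64167368  0.13317346]
```

```bash
python3 -m pendant '[[0,0,1,0,0,-0.02],[0,0,2,0,0,-0.02],[0,0,3,0,0,-0.02],[0,0,4,0,0,-0.02],[0,0,5,0,0,-0.02],[0,0,6,0,0,-0.02],[0,0,6,0,0,-0.02]]'; echo 'L+=[[0,0,6,0,0,-0.02]]'>>h.py;  python3 -c "
from h import *
print(cmd(*L),r.get_state()['moment'])"
```

```text
time_s: 15.62
tcp_pos: [0.5511, 0.0653, 0.1982]
eef_rot: [180.0, -0.1, 32.1]
contact_force: [1.4, -0.7, 6.2]
gripper_width: 0.0205
gripper_force: 30.1
(array([0.55030362, 0.06478332, 0.19785519]), array([-1.79985964e+02, -5.43362219e-02,  3.23837131e+01])) [-0.97265164 -0.43961345  0.1499686 ]
```

```bash
python3 -m pendant '[[0,0,0.7,0,0,0.02],[0,0,1.5,0,0,0.04],[0,0,1.5,0,0,0.04]]'; echo 'L+=[[0,0,1.5,0,0,0.04]]'>>h.py;  python3 -c "
from h import *
print(cmd(*L),r.get_state()['moment'])"
```

```text
time_s: 16.0
tcp_pos: [0.552, 0.0653, 0.198]
eef_rot: [179.9, -0.2, 29.8]
contact_force: [-0.6, -2.0, 12.0]
gripper_width: 0.0207
gripper_force: 30.0
(array([0.55030462, 0.0647844 , 0.19635519]), array([-1.79983802e+02, -5.37314570e-02,  3.00918810e+01])) [-0.97804909 -0.1240365   0.11379182]
```

```bash
python3 -m pendant '[[0,0,0,0,0,0.1],[0,0,0,0,0,0.22],[0,0,0,0,0,0.34],[0,0,0,0,0,0.46],[0,0,0,0,0,0.58],[0,0,0,0,0,0.7]]'; echo 'L+=[[0,0,0,0,0,.7]]'>>h.py;  python3 -c "
from h import *
print(cmd(*L),r.get_state()['moment'])"
```

```text
time_s: 16.75
tcp_pos: [0.5516, 0.0647, 0.198]
eef_rot: [-180.0, -0.2, -10.5]
contact_force: [-0.1, -3.9, 13.2]
gripper_width: 0.0205
gripper_force: 30.2
(array([0.55030462, 0.0647844 , 0.19635519]), array([-1.79952996e+02, -3.06610935e-02, -1.00151697e+01])) [-1.97009932  0.07343035  0.08641468]
```

```bash
python3 -m pendant '[[0,0,-1,0,0,0],[0,0,-1.4,0,0,0],[0,0,-1.4,0,0,0.01]]'; python3 -c "
from h import *
print(r.get_state()['moment'])"; python3 -m pendant '[[0,0,0,0,0,0.02],[0,0,0,0,0,0.02]]' 40;  echo 'L+=[[0,0,-1.4,0,0,.01],[0,0,0,0,0,.02]]'>>h.py;  python3 -c "
from h import *
s=r.get_state();print(s['moment'],s['joints'],cmd(*L))
d,b=snap('scene','pics/s4.png')
im=b[200:290,180:310].copy(); im=cv2.resize(im,None,fx=6,fy=6,interpolation=cv2.INTER_CUBIC)
off=np.array([.5464-.0005,.0625,0])
for z,col in ((.153,(255,0,0)),(.158,(0,255,0))):
  for a in np.linspace(0,2*np.pi,60):
    q=(proj(d,[.5464+.016*np.cos(a),.0625+.016*np.sin(a),z])-[180,200])*6+2.5
    cv2.circle(im,tuple(int(x) for x in q.round()),1,col,-1)
cv2.imwrite('pics/s4c.png',im[:,:,::-1])"
```

```text
time_s: 17.12
tcp_pos: [0.5507, 0.0647, 0.1982]
eef_rot: [-180.0, -0.1, -10.9]
contact_force: [-0.1, -3.2, 5.6]
gripper_width: 0.0205
gripper_force: 30.2
[-1.70411035 -0.0590479   0.13449044]
time_s: 17.38
tcp_pos: [0.55, 0.0655, 0.1968]
eef_rot: [-179.9, 0.1, -12.1]
contact_force: [0.5, -1.2, 0.1]
gripper_width: 0.0353
gripper_force: 0.0
[-0.04602177  0.00493767 -0.01271922] [ 26.99017958   9.94644765 -16.21973755  -0.09103532 -63.84093872
  50.9945443 ] (array([0.55030368, 0.0647834 , 0.19775519]), array([-1.79952098e+02, -2.92374002e-02, -1.17340427e+01]))
```

View pics/s4c.png

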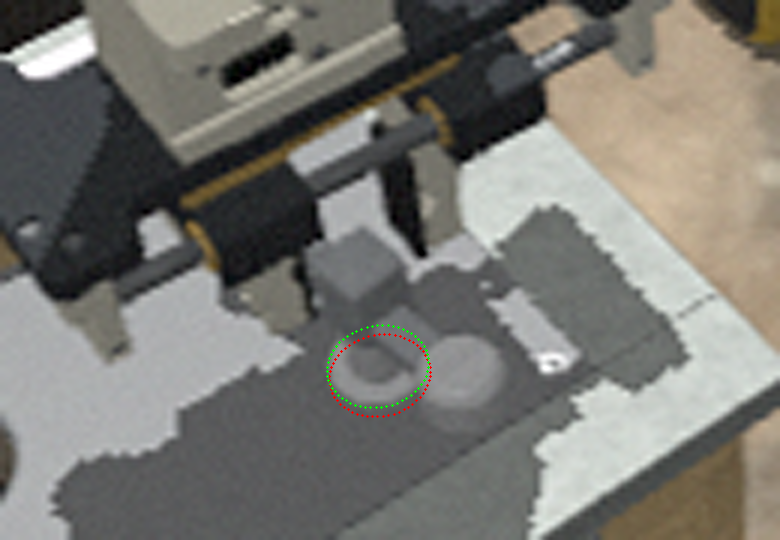

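The crank is seated with the collar close to the plate (collar around (377,370), hub top around (356,263)); the depth agrees with the arm's z (foot about 48 mm down). Regrip relaxed and wind.

```bash
python3 -m pendant '[[0,0.4,0,0,0,0],[0,0.4,0,0,0,0],[0,0.4,0,0,0,0],[0,0.4,0,0,0,0]]' 15 30;  echo 'L+=[[0,.4,0,0,0,0]]'>>h.py;  python3 -c "
from h import *
s=r.get_state();print(s['moment'])"
python3 -m pendant '[[0,0,0,0,0,0.12],[0,0,0,0,0,0.27],[0,0,0,0,0,0.42],[0,0,0,0,0,0.57],[0,0,0,0,0,0.72],[0,0,0,0,0,0.87],[0,0,0,0,0,1.02],[0,0,0,0,0,1.17]]'; echo 'L+=[[0,0,0,0,0,1.17]]'>>h.py;python3 -c "
from h import *
s=r.get_state();print(s['moment'],s['joints'])"
```

```text
time_s: 17.92
tcp_pos: [0.5505, 0.0648, 0.1974]
eef_rot: [-180.0, -0.0, -12.0]
contact_force: [-0.4, 0.3, -0.3]
gripper_width: 0.0218
gripper_force: 28.9
[-0.14516089  0.07821162 -0.03134266]
time_s: 18.92
tcp_pos: [0.5505, 0.0647, 0.1974]
eef_rot: [-180.0, 0.0, -79.3]
contact_force: [1.3, -0.5, -1.2]
gripper_width: 0.0218
gripper_force: 29.2
[-0.32713711 -0.13534939  0.1380228 ] [ 2.69393182e+01  9.91925826e+00 -1.62086333e+01 -9.01224072e-03
 -6.38465579e+01 -1.62623425e+01]
```

```bash
python3 -m pendant '[[0,0,0,0,0,0.12],[0,0,0,0,0,0.27],[0,0,0,0,0,0.42],[0,0,0,0,0,0.57],[0,0,0,0,0,0.72],[0,0,0,0,0,0.87],[0,0,0,0,0,1.02],[0,0,0,0,0,1.1]]'; python3 -c "
from h import *
s=r.get_state();print(s['moment'],s['joints'])"
python3 -m pendant '[[0,0,0,0,0,0.1],[0,0,0,0,0,0.2],[0,0,0,0,0,0.3],[0,0,0,0,0,0.4]]';echo 'L+=[[0,0,0,0,0,1.1],[0,0,0,0,0,.4]]'>>h.py;python3 -c "
from h import *
s=r.get_state();print(s['moment'],s['joints'])"
```

```text
time_s: 19.92
tcp_pos: [0.5504, 0.0643, 0.1974]
eef_rot: [-180.0, -0.0, -142.3]
contact_force: [0.3, -2.8, -0.7]
gripper_width: 0.0216
gripper_force: 29.3
[-0.982534   -0.20503735  0.14390344] [ 2.69236977e+01  9.91735373e+00 -1.62183566e+01  2.00835740e-02
 -6.38653798e+01 -7.92134515e+01]
time_s: 20.42
tcp_pos: [0.5502, 0.0641, 0.1974]
eef_rot: [-180.0, -0.0, -165.2]
contact_force: [-1.0, -2.9, -0.5]
gripper_width: 0.0216
gripper_force: 29.3
[-1.18202111  0.13547721  0.12234705] [ 2.69203661e+01  9.91247505e+00 -1.62248973e+01  2.20452056e-02
 -6.38900534e+01 -1.02111142e+02]
```

```bash
python3 -m pendant '[[0,0,0,0,0,0],[0,0,0,0,0,0]]' 42; python3 -m pendant '[[0,-0.3,-30,0,0,0],[0,-0.3,-30,0,0,-1.6],[0,-0.3,-30,0,0,-1.6],[0,-0.3,-30,0,0,-1.6],[0,-0.3,-30,0,0,-1.6],[0,-0.3,-30,0,0,-1.6],[0,-0.3,-30,0,0,-1.6],[0,-0.3,-30,0,0,-1.6],[0,-0.3,-30,0,0,-1.6],[0,-0.3,-30,0,0,-1.6],[0,-0.3,-30,0,0,-3.1],[0,-0.3,-30,0,0,-3.1],[0,-0.3,-30,0,0,-3.1],[0,-0.3,-30,0,0,-3.1],[0,-0.3,-30,0,0,-3.1],[0,-0.3,-30,0,0,-3.1],[0,-0.3,-30,0,0,-3.1],[0,-0.3,-30,0,0,-3.1],[0,-0.3,-30,0,0,-3.1],[0,-0.3,-30,0,0,-3.1416]]'; python3 -c "
from h import *
s=r.get_state();print(s['joints'])"
```

```text
time_s: 20.68
tcp_pos: [0.5508, 0.0651, 0.1976]
eef_rot: [180.0, 0.1, -164.9]
contact_force: [0.2, 0.3, 0.6]
gripper_width: 0.0365
gripper_force: 0.0
time_s: 23.18
tcp_pos: [0.5508, 0.0647, 0.2276]
eef_rot: [-180.0, -0.1, 14.8]
contact_force: [0.0, -0.2, -0.4]
gripper_width: 0.042
gripper_force: 0.0
[ 2.69175355e+01  8.70107654e+00 -1.36059493e+01 -2.63051174e-02
 -6.76197510e+01  7.78983670e+01]
```

```bash
echo 'L+=[[0,-0.3,-30,0,0,-3.1416],[0,.5,30,0,0,0]]'>>h.py; python3 -m pendant '[[0,0.5,15,0,0,0],[0,0.5,26,0,0,0],[0,0.5,30,0,0,0]]' ; python3 -m pendant '[[0,0,0,0,0,0],[0,0,0,0,0,0],[0,0,0,0,0,0],[0,0,0,0,0,0]]' 15 30; python3 -c "
from h import *
s=r.get_state();print(s['moment'])"
python3 -m pendant '[[0,0,0,0,0,0.1],[0,0,0,0,0,0.22],[0,0,0,0,0,0.35],[0,0,0,0,0,0.35]]'; echo 'L+=[[0,0,0,0,0,.35]]'>>h.py;python3 -c "
from h import *
s=r.get_state();print(s['moment'],s['joints'],cmd(*L))"
```

```text
time_s: 23.55
tcp_pos: [0.5501, 0.0638, 0.196]
eef_rot: [-180.0, 0.1, 14.9]
contact_force: [-0.3, -0.9, -0.7]
gripper_width: 0.0419
gripper_force: 0.0
time_s: 24.05
tcp_pos: [0.551, 0.0642, 0.1978]
eef_rot: [-180.0, -0.1, 15.0]
contact_force: [0.7, 0.3, 0.1]
gripper_width: 0.0217
gripper_force: 28.3
[ 0.05608599 -0.08068898 -0.00634095]
time_s: 24.55
tcp_pos: [0.551, 0.064, 0.1978]
eef_rot: [-180.0, -0.1, -5.0]
contact_force: [-0.4, -0.4, 0.6]
gripper_width: 0.0214
gripper_force: 28.6
[-0.31425319 -0.17160911  0.10474059] [ 2.68520491e+01  9.91024717e+00 -1.61654677e+01 -3.40983300e-03
 -6.38469340e+01  5.81487879e+01] (array([0.55043325, 0.06362006, 0.19775444]), array([-1.79955998e+02, -3.48320638e-02, -4.76687708e+00]))
```

```bash
cat > m.py <<'E'
from plant import r
s=r.get_state();print('M',s['moment'].round(3),'J6',s['joints'][5].round(1))
E
for i in 1 2; do python3 -m pendant '[[0,0,0,0,0,0.1],[0,0,0,0,0,0.2],[0,0,0,0,0,0.3],[0,0,0,0,0,0.3]]' | grep -E "rot|contact|tcp"; python3 m.py; done
```

```text
tcp_pos: [0.5509, 0.0639, 0.1978]
eef_rot: [-179.9, -0.0, -22.1]
contact_force: [-0.2, -0.8, 1.3]
M [-0.434 -0.042  0.05 ] J6 41.1
tcp_pos: [0.5509, 0.0639, 0.1978]
eef_rot: [-179.9, -0.0, -39.2]
contact_force: [0.2, -1.1, 2.6]
M [-0.526  0.077  0.057] J6 24.0
```

```bash
for i in 1 2; do python3 -m pendant '[[0,0,0,0,0,0.1],[0,0,0,0,0,0.2],[0,0,0,0,0,0.3]]' | grep -E "rot|contact|width"; python3 m.py; done
```

```text
eef_rot: [-180.0, -0.0, -56.5]
contact_force: [-1.0, -0.9, 2.6]
gripper_width: 0.0219
M [-0.612  0.225  0.172] J6 6.7
eef_rot: [-180.0, 0.0, -73.7]
contact_force: [-0.7, -1.9, 2.9]
gripper_width: 0.022
M [-0.604  0.283  0.074] J6 -10.5
```

```bash
for i in 1 2; do python3 -m pendant '[[0,0,0,0,0,0.1],[0,0,0,0,0,0.2],[0,0,0,0,0,0.3]]' | grep -E "rot|contact|width"; python3 m.py; done
```

```text
eef_rot: [-180.0, 0.0, -90.8]
contact_force: [-1.2, -3.1, 3.7]
gripper_width: 0.0227
M [-0.705  0.579  0.801] J6 -27.7
eef_rot: [-179.7, 0.2, -108.0]
contact_force: [-0.1, -0.3, 12.2]
gripper_width: 0.0149
M [0.283 0.005 0.047] J6 -44.9
```

```bash
python3 -c "
from h import *
s=r.get_state();print(s['time_s'],s['tcp_pos'],s['eef_rot'],s['gripper_width'],s['contact_force'],s['moment'],s['gripper_force'])
d,b=snap('scene','pics/s5.png'); c,a=snap('wrist','pics/w5.png')
A=cv2.resize(b[170:300,160:320],None,fx=2.5,fy=2.5,interpolation=cv2.INTER_CUBIC); B=cv2.resize(a[100:425,120:520],(400,325))
cv2.imwrite('pics/c5.png',np.hstack([A,B])[:,:,::-1])"
```

```text
27.05 [0.55305925 0.06483475 0.20025153] [-179.68858171    0.22649749 -108.01502175] 0.014925690543608412 [-0.09345905 -0.26831081 12.20159592] [0.28324966 0.00466429 0.04713843] 6.2853813712717965
```

View pics/c5.png

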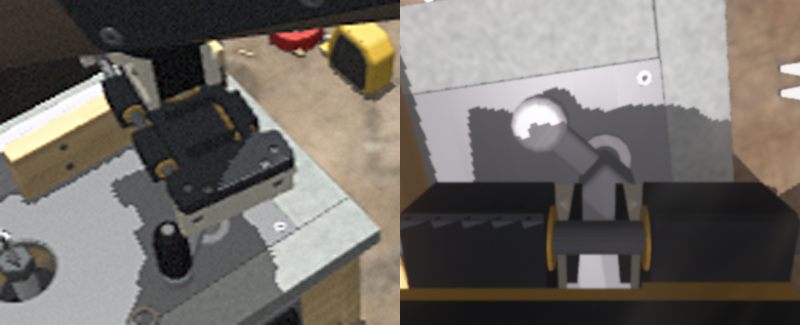

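```bash
python3 -c "
from h import *
c=cam('scene'); w=cam('wrist')
for z in (.242,.25,.26):
  k=onz(c,(229,259.5),z); d=k-[.5464,.0625,0]; print(z,k,np.hypot(*d[:2]),np.degrees(np.arctan2(d[1],d[0])))
# wrist crop: px=(u-400)+120 , v+100 (scale 1)
f=lambda u,v,z:onz(w,(u-400+120,v+100),z)
print('cw',f(538,122,.2),f(538,122,.21),'collar',f(605,155,.159)); q=proj(w,[.5505,.064,.212]); print(q, [proj(w,[.5505,.064,z]).round(0) for z in (.150,.159,.18,.197,.212)])
"
```

```text
0.242 [0.5144681  0.11046769 0.242     ] 0.057624174614389116 123.65154958818353
0.25 [0.50940893 0.11357449 0.25      ] 0.06306301301903527 125.91420849646666
0.26 [0.50308496 0.117458   0.26      ] 0.06997552984645761 128.2433418568558
cw [0.56907066 0.02125113 0.2       ] [0.5667291  0.01964192 0.21      ] collar [0.54756137 0.05915717 0.159     ]
[323.53875531 301.21870875] [array([323., 259.]), array([323., 264.]), array([323., 276.]), array([323., 289.]), array([324., 301.])]
```

The scene crop shows the knob at (172,250); the wrist crop shows the counterweight at (538,122) and a hub corner at (600,165). The hub twisted about 45° in the pads, leaving the crank at a yaw of about 118°, so I'll release, line up and regrip.

```bash
python3 -m pendant '[[0,0,0,0,0,0],[0,0,0,0,0,0],[0,0,0,0,0,0]]' 50; python3 -m pendant '[[0,0,-15,0,0,0],[0,0,-35,0,0,0],[0,0,-35,0,0,-0.4],[0,0,-35,0,0,-0.8],[0,0,-35,0,0,-0.8],[0,0,-35,0,0,-0.8],[0,0,-35,0,0,-0.8],[0,0,-35,0,0,-0.8]]'; python3 -c "
from h import *
s=r.get_state();print(s['joints'])
c,im=snap('wrist','pics/w6.png')
h=cv2.cvtColor(im,cv2.COLOR_RGB2HSV)
for n,P in(('hub',[.5505,.064,.212]),('knob',[.52,.121,.242]),('cw',[.571,.025,.205])): print(n,proj(c,P))
m=(h[:,:,2]<45).astype(np.uint8); k,l,st,ce=cv2.connectedComponentsWithStats(m)
print([(st[i].tolist(),ce[i].round(0).tolist()) for i in range(1,k) if 150<st[i][4]<6000])
g=((h[:,:,2]>185)&(h[:,:,1]<40)).astype(np.uint8); k,l,st,ce=cv2.connectedComponentsWithStats(g)
print([(st[i].tolist(),ce[i].round(0).tolist()) for i in range(1,k) if st[i][4]>150])
"
```

```text
time_s: 27.52
tcp_pos: [0.5534, 0.0646, 0.1997]
eef_rot: [-179.7, 0.2, -107.8]
contact_force: [3.7, -1.5, 6.4]
gripper_width: 0.0397
gripper_force: 2.7
time_s: 28.52
tcp_pos: [0.5506, 0.0642, 0.2329]
eef_rot: [-180.0, 0.0, -62.3]
contact_force: [0.1, 0.7, 0.3]
gripper_width: 0.0497
gripper_force: 0.0
[ 2.68647441e+01  8.50092011e+00 -1.31322040e+01 -4.22428807e-02
 -6.83199230e+01  8.94525267e-01]
hub [318.32807179 278.38834637]
knob [319.15455673 415.58397424]
cw [318.38049542 196.81930396]
[([201, 284, 195, 44, 2004], [306.0, 314.0]), ([605, 321, 35, 8, 210], [624.0, 324.0]), ([237, 354, 18, 28, 379], [244.0, 366.0]), ([320, 354, 41, 34, 1231], [339.0, 372.0]), ([383, 355, 17, 27, 357], [392.0, 367.0])]
[([0, 0, 201, 302, 22161], [80.0, 131.0]), ([242, 0, 214, 201, 12459], [339.0, 107.0]), ([102, 81, 285, 194, 18750], [252.0, 177.0]), ([627, 144, 13, 37, 251], [635.0, 165.0]), ([429, 170, 45, 43, 431], [451.0, 190.0]), ([539, 187, 85, 99, 2279], [582.0, 237.0]), ([303, 216, 21, 19, 284], [313.0, 225.0])]
```

```bash
python3 -c "
from h import *
c=cam('wrist'); g=cv2.cvtColor(cv2.imread('pics/w6.png'),cv2.COLOR_BGR2GRAY)[130:285,220:430]
C=cv2.HoughCircles(cv2.medianBlur(g,3),cv2.HOUGH_GRADIENT,1,15,param1=80,param2=14,minRadius=18,maxRadius=34)
for u,v,q in (C[0][:6] if C is not None else []):
  P=onz(c,(u+220,v+130),.203)-[.5505,.064,0]; print(u+220,v+130,q,np.hypot(*P[:2]).round(4),np.degrees(np.arctan2(-P[1],-P[0])).round(1))
"
```

```text
307.5 192.5 25.4 0.0466 124.9
323.5 249.5 19.4 0.0143 106.0
```

```bash
python3 -m pendant '[[0,0,15,0,0,-0.08],[0,0,28,0,0,-0.08],[0,0,35,0,0,-0.08],[0,0,35,0,0,-0.08]]'; python3 -m pendant '[[0,0,0,0,0,0],[0,0,0,0,0,0],[0,0,0,0,0,0],[0,0,0,0,0,0]]' 15 35; python3 m.py; for i in 1 2; do python3 -m pendant '[[0,0,0,0,0,0.06],[0,0,0,0,0,0.12]]' | grep -E "tcp|rot|contact|width"; python3 m.py; done
```

```text
time_s: 29.08
tcp_pos: [0.5505, 0.064, 0.197]
eef_rot: [180.0, 0.0, -57.8]
contact_force: [0.6, -0.4, -0.2]
gripper_width: 0.0499
gripper_force: 0.0
time_s: 29.58
tcp_pos: [0.5509, 0.0641, 0.1978]
eef_rot: [-179.9, 0.0, -57.8]
contact_force: [-0.6, -0.9, 1.6]
gripper_width: 0.0211
gripper_force: 34.2
M [0.005 0.103 0.004] J6 5.4
tcp_pos: [0.5508, 0.064, 0.1978]
eef_rot: [-179.9, 0.0, -64.7]
contact_force: [-0.4, -0.6, 1.6]
gripper_width: 0.021
M [-0.098  0.265  0.154] J6 -1.6
tcp_pos: [0.5507, 0.0639, 0.1977]
eef_rot: [-180.0, 0.0, -71.6]
contact_force: [-0.3, -0.5, 2.5]
gripper_width: 0.0212
M [-0.113  0.258  0.474] J6 -8.5
```

```bash
python3 -m pendant '[[0,0,0,0,0,0.03],[0,0,0,0,0,0.03]]' | grep -E "rot|contact|width"; python3 m.py
```

```text
eef_rot: [-179.9, 0.0, -73.2]
contact_force: [-1.3, -0.3, 2.5]
gripper_width: 0.0211
M [-0.078  0.331  0.437] J6 -10.0
```

```bash
python3 -m pendant '[[0,0,0,0,0,0.04],[0,0,0,0,0,0.04]]' | grep -E "rot|contact|width"; python3 m.py;python3 -m pendant '[[0,0,0,0,0,0.04],[0,0,0,0,0,0.04]]' | grep -E "rot|contact|width"; python3 m.py
```

```text
eef_rot: [-179.9, 0.0, -75.5]
contact_force: [-1.4, -1.1, 2.6]
gripper_width: 0.0209
M [-0.086  0.396  0.595] J6 -12.3
eef_rot: [-179.9, 0.0, -77.7]
contact_force: [-0.8, 0.2, 2.3]
gripper_width: 0.0209
M [-0.162  0.317  0.621] J6 -14.6
```

```bash
python3 -m pendant '[[0,0,0,0,0,-0.06],[0,0,0,0,0,-0.12],[0,0,0,0,0,-0.12]]'| grep -E "rot|contact|width"; python3 m.py; python3 -m pendant '[[0,0,-2,0,0,0],[0,0,-5,0,0,0],[0,0,-10,0,0,0],[0,0,-15,0,0,0]]'; python3 m.py
```

```text
eef_rot: [-179.9, 0.0, -70.9]
contact_force: [-1.2, 0.7, 3.7]
gripper_width: 0.021
M [-0.188  0.317  0.281] J6 -7.7
time_s: 31.7
tcp_pos: [0.551, 0.064, 0.2131]
eef_rot: [-180.0, 0.0, -70.9]
contact_force: [-0.2, -0.3, -4.8]
gripper_width: 0.0208
gripper_force: 34.2
M [-0.002  0.147  0.041] J6 -7.8
```

```bash
python3 -m pendant '[[0,0,-15,0,0,0],[0,0,-35,0,0,0],[0,0,-60,0,0,0],[0,0,-97,0,0,0],[0,0,-97,0,0,0],[0,0,-97,0,0,0]]'; python3 -c "
from h import *
s=r.get_state();print(s['tcp_pos'],s['eef_rot'],s['contact_force'],s['joints'])
row((.5,-.15,.31,-70.9),(.4603,-.3476,.31,-70.9),(.4603,-.3476,.215,-70.9))"
```

```text
time_s: 32.45
tcp_pos: [0.5507, 0.064, 0.3104]
eef_rot: [-179.9, 0.0, -71.0]
contact_force: [1.0, -0.0, -4.8]
gripper_width: 0.0205
gripper_force: 34.2
[0.55069124 0.06404071 0.31042227] [-1.79853486e+02  4.87777207e-02 -7.09512898e+01] [ 0.96032237 -0.03520695 -4.81360665] [ 2.68521979e+01  6.27623777e+00 -5.72999067e+00 -2.90851422e-02
 -7.78419928e+01 -7.79746220e+00]
[185.8 117.8  -0. ] [-0.0026  0.0009 -0.0009]
[359.6 219.8  -0.4] [-0.0026  0.0009 -0.0009]
[359.7 220.   94.6] [-0.0026  0.0009 -0.0009]
```

```bash
python3 -m pendant '[[186,118,0,0,0,0],[186,118,0,0,0,0],[186,118,0,0,0,0],[186,118,0,0,0,0],[360,220,0,0,0,0],[360,220,0,0,0,0],[360,220,0,0,0,0],[360,220,0,0,0,0],[360,220,40,0,0,0],[360,220,80,0,0,0],[360,220,100,0,0,0],[360,220,120,0,0,0],[360,220,120,0,0,0],[360,220,120,0,0,0]]';python3 -m pendant '[[0,0,0,0,0,0],[0,0,0,0,0,0]]'; python3 -c "
from h import *
row((.4603,-.3476,.16,-70.9))"
```

```text
time_s: 34.2
tcp_pos: [0.4608, -0.348, 0.1898]
eef_rot: [-179.9, -0.0, -70.9]
contact_force: [-0.2, -0.4, -2.3]
gripper_width: 0.0206
gripper_force: 34.9
time_s: 34.45
tcp_pos: [0.4607, -0.3481, 0.1899]
eef_rot: [-179.9, -0.0, -70.9]
contact_force: [-0.1, -1.3, -2.7]
gripper_width: 0.0206
gripper_force: 34.9
[-0.6  0.2 29.9] [-0.0018 -0.0003 -0.0007]
```

```bash
python3 -m pendant '[[-0.4,0,15,0,0,0],[-0.4,0,28,0,0,0],[-0.4,0,35,0,0,0],[-0.4,0,37,0,0,0],[-0.4,0,39,0,0,0],[-0.4,0,41,0,0,0],[-0.4,0,41,0,0,0]]'
```

```text
time_s: 35.33
tcp_pos: [0.4616, -0.3486, 0.1501]
eef_rot: [-179.8, -0.2, -70.9]
contact_force: [-0.6, -0.2, 6.0]
gripper_width: 0.0206
gripper_force: 35.0
```

```bash
python3 -m pendant '[[0,0,-2.5,0,0,0],[0,-1,-2.5,0,0,0],[0,-1,-1.5,0,0,0],[0,-1,-0.5,0,0,0],[0,-1,0.5,0,0,0],[0,-1,0.5,0,0,0]]'
```

```text
time_s: 36.08
tcp_pos: [0.4611, -0.3472, 0.1473]
eef_rot: [-180.0, 0.1, -70.9]
contact_force: [-0.3, 0.5, -2.9]
gripper_width: 0.0204
gripper_force: 34.9
```

Dropped past the rim with no load; continue down to the shoulder depth.

```bash
python3 -m pendant '[[0,0,2,0,0,0],[0,0,4,0,0,0],[0,0,6,0,0,0],[0,0,8,0,0,0],[0,0,10,0,0,0],[0,0,11,0,0,0],[0,0,12,0,0,0],[0,0,13,0,0,0],[0,0,14,0,0,0],[0,0,14,0,0,0]]'; python3 m.py
```

```text
time_s: 37.33
tcp_pos: [0.4613, -0.3472, 0.1335]
eef_rot: [-179.9, 0.0, -70.9]
contact_force: [0.8, -0.2, -4.0]
gripper_width: 0.0206
gripper_force: 34.9
M [ 0.109 -0.364 -0.035] J6 36.7
```

```bash
python3 -m pendant '[[0,0,2,0,0,0],[0,0,5,0,0,0],[0,0,9,0,0,0],[0,0,13,0,0,0],[0,0,17,0,0,0],[0,0,21,0,0,0],[0,0,24,0,0,0],[0,0,27,0,0,0],[0,0,29,0,0,0],[0,0,30.5,0,0,0],[0,0,30.5,0,0,0]]'; python3 m.py
```

```text
time_s: 38.7
tcp_pos: [0.4612, -0.3472, 0.1031]
eef_rot: [-180.0, 0.0, -70.9]
contact_force: [1.1, 0.4, -4.0]
gripper_width: 0.0207
gripper_force: 34.9
M [ 0.145 -0.433 -0.06 ] J6 36.7
```

```bash
python3 -m pendant '[[0,0,0.7,0,0,0],[0,0,1.4,0,0,0],[0,0,2,0,0,0],[0,0,2,0,0,0]]'; python3 m.py
```

```text
time_s: 39.2
tcp_pos: [0.4616, -0.3477, 0.1028]
eef_rot: [-179.9, -0.1, -70.9]
contact_force: [-1.9, 2.7, 9.7]
gripper_width: 0.0204
gripper_force: 34.9
M [ 1.059  0.779 -0.013] J6 36.7
```

```bash
python3 -m pendant '[[0,0,-1.2,0,0,0],[0,0,-1.2,0,0,0]]' | grep contact; python3 -m pendant '[[0,0,0,0,0,0],[0,0,0,0,0,0],[0,0,0,0,0,0],[0,0,0,0,0,0]]' 50; python3 -m pendant '[[0,0,-15,0,0,0],[0,0,-40,0,0,0],[0,0,-90,0,0,0],[0,0,-147,0,0,0],[0,0,-147,0,0,0],[0,0,-147,0,0,0]]'; python3 -c "
from h import *
c,im=snap('wrist','pics/w7.png'); s,_=snap('scene','pics/s7.png')
a=cv2.imread('pics/scene0.png'); b=cv2.imread('pics/s7.png')
d=cv2.absdiff(a,b).max(2)
print('throat diff px',[(d[250:310,140:195]>40).sum()], 'tip px if top',proj(s,[.628,.181,.199]))
ys,xs=np.nonzero(d[240:310,140:195]>40); print(ys.min()+240,ys.max()+240,xs.min()+140,xs.max()+140)
for n,P in(('hubtop',[.4612,-.3472,.117]),('knob',[.4612-.065*.326,-.3472+.065*.946,.147]),('cw',[.4612+.044*.326,-.3472-.044*.946,.107])): print(n,proj(c,P))
g=cv2.imread('pics/w7.png',0); C=cv2.HoughCircles(cv2.medianBlur(g,3),cv2.HOUGH_GRADIENT,1,15,param1=80,param2=16,minRadius=10,maxRadius=30); print(C[0][:8])
"
```

```text
contact_force: [-0.8, 2.6, 5.1]
time_s: 39.95
tcp_pos: [0.4612, -0.3473, 0.1022]
eef_rot: [-180.0, 0.0, -70.9]
contact_force: [0.9, 0.3, 0.3]
gripper_width: 0.0491
gripper_force: 0.0
time_s: 40.7
tcp_pos: [0.461, -0.3472, 0.25]
eef_rot: [-179.9, 0.0, -71.0]
contact_force: [0.4, 0.2, -0.6]
gripper_width: 0.05
gripper_force: 0.0
throat diff px [np.int64(2600)] tip px if top [159.76588319 263.48693219]
240 309 140 194
hubtop [318.31666133 230.13533586]
knob [318.18770635 316.54615989]
cw [318.38303845 176.23462236]
[[316.5 175.5  14.9]
 [ 34.5 207.5  20.2]
 [380.5 237.5  10.5]
 [485.5  17.5  15.8]
 [112.5 239.5  28.2]
 [320.5 298.5  13. ]
 [ 40.5  17.5  14.7]
 [ 24.5 219.5  12.2]]
```

```bash
python3 -c "
from plant import r
print(r.close_job())"
```

```text
the job is handed in; nothing more can be done
None
```

I handed the job in at about 41 s, but no verdict came back: the crank was wound to the top stop, read from the wrist moment rising to about 0.6 N m rather than seen, and a final wrist picture put it back upright and fully down in its block; the hub slipped once in the fingers at the stop, so I regripped and wound up to the stop again, and I did not re-check the bystanders by picture.

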